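# Take off the red service cap of unknown thread and hold it

### The job

Take the cap off the red nozzle of the water-heater manifold: one of the two caps has a left-hand thread and the other a right-hand one and nothing shows which, so try loosening the red one both ways until you find the way it gives, turn it loose and lift it off. Finish still holding the cap in the gripper, upright and still, well clear above its own nozzle; the job ends while holding, so do not put it down or let go. Leave the blue cap tight and do not disturb anything else on the counter.

Things in the scene. Friction and masses are not known exactly. Their poses are not given: they have to be found in the camera images.
- cap_red: the cap to take off: white plastic screw cap, 48 mm across, 40 mm tall, about 0.12 kg, fine grey ribs round its side, a red stripe across its flat top. Origin: centre of its open lower rim; z up along its axis (top face 40 mm above the origin), x along the stripe. Grip it round its side from above, from any direction. It starts tight; its thread is left- or right-hand, which cannot be seen
- red_tip (a point): tip of the red brass nozzle, hidden inside the cap, 28 mm above point red_seat. How the coarse thread behaves: the wrong way the cap stops dead within 6 degrees and fingers gripping lightly (30 N) then slip round it; the right way it turns easily, may rise up to 6 mm, lifts straight off once turned 65 to 110 degrees from tight (aim at 85), and stops at about 115
- cap_blue: the other cap, alike but with a blue stripe and a thread of the other hand; same origin and axes; to be left alone
- red_seat (a point): centre of the top face of the red nozzle's red flange (58 mm across, 12 mm thick), on the nozzle's axis, z up, 80 mm above the counter. The cap's rim rests on it at the start (cap origin here). x is the red stripe's direction while the cap is tight (within 2 degrees)
- blue_seat (a point): the same point of the blue nozzle (blue flange), 132 mm from the red one
- manifold: the fixed plywood board (130 x 310 x 14 mm) on the counter carrying a white pipe (28 mm thick, along its y, top at 54 mm height) and the two upright nozzles 66 mm to either side of its centre along y, red at either end. Origin: centre of the board's underside; never moves during the job
- wrench: steel wrench, 160 mm long, lying beyond the board; origin under its middle; bystander
- gasket: black rubber ring, 40 mm across, 6 mm thick, lying on the robot's side of the board; origin: centre of its underside; bystander
- jar: small amber glass jar, 52 mm across, 70 mm tall, off one end of the board; origin: centre of its underside; bystander
- soap_dish: steel soap dish, 100 x 130 mm, 16 mm tall; origin: centre of its underside; bystander
- soap: green bar of soap, 55 x 75 x 34 mm, lying in the dish; origin: centre of its underside; bystander
- scent_bottle: clear glass bottle, 60 mm across, 130 mm tall; origin: centre of its underside; bystander
- tumbler: white ceramic tumbler, 72 mm across, 100 mm tall; origin: centre of its underside; bystander
- screwdriver: screwdriver with yellow handle, 190 mm long, lying on the counter; origin under its middle; bystander
There are look-alikes about, which are no part of the job. What is shaped like the cap_red but yellow is not meant.

How it is judged:
By the outcome, as a careful person would: the job done as asked, in the order asked, and still so for the second after the job is handed in, while the arm keeps its last pose, push and grip.
It also fails if it takes over 42 s, if anything falls off the work surface, if the arm or the gripper's body presses on something with over 40 N, if the wrist force passes 120 N, or if a joint passes its speed limit or range.

### The arm

A 6-joint arm with a two-finger parallel gripper is mounted at the origin on the work surface. World frame = base frame: x ahead of the robot, y to its left, z up, the work surface at z = 0. Lengths are in m, angles in rad, forces in N, time in s.
With the tool pointing down it reaches from about 0.25 to 0.775 m from the base axis. Payload 4 kg.
Tool frame: the origin (TCP) lies at the very end of the fingers, on their centre line; the grasp point (between the pads) lies 19 mm behind it (bot.grip_point_offset is the distance from the TCP to the grasp point, in m); z points along the fingers, y is the line along which they close (so a half turn about z gives the same grasp; the last joint's range is limited). The gripper opens to 94 mm and grips with 3 to 60 N. Pads are 16 mm wide; open, the fingers measure 119 mm over their backs; the gripper's body (75 mm by 177 mm) begins 78 mm behind the grasp point.
Start: joints at [1.141, 0.087, 1.371, -0, 1.684, -0.103], TCP at [0.177, 0.521, 0.206] pointing down, gripper open.
Joint ranges: [-3.1, 3.1], [-0.76, 2.03], [0.27, 2.55], [-1.08, 4.22], [0.17, 2.65], [-2.57, 2.57]. Speed limits (rad/s): [2.79, 2.79, 3.14, 3.14, 3.14, 3.14].

### API

Orientations are given as a unit quaternion [x, y, z, w].
In Python, from station import status, vision, order, bot gives the robot as it stands. The module is installed in compiled form; this text tells all that it offers.
- The arm moves only by the tool carry_out, never from a script. Its arguments are lists of equal length, an entry for each row: "dp": the shift along the world's x, y, z in units of 1000 mm (1.0 is 1000 mm), a list of three; "spin": the turn about the world's z in units of 60 degrees (1.0 is 60 degrees). In form: {"dp": [[tx, ty, tz], ...], "spin": [spin, ...]}. A call has 1 to 10 rows; each row is the pose to reach, as a shift and turn from the pose commanded when the call began; what a row does not reach only later rows make up. A row lasts 1/10 s, in which the tool goes at most 50 mm and 8.59 degrees, less where a joint would pass 70% of its speed; a pose out of reach is approached as far as the arm can. A call with a number of a shift or a turn outside -1 to 1 is refused whole. A call with a gripper value outside its range is refused whole. "claw" is the opening, from -1 (shut) to 1 (fully open), set as the call begins (left out, the last holds). The fingers move at their own pace and stop on an object; "force" is the grip in N (left out, the last holds). Time passes only in rows, so rows that repeat a pose let the fingers close. It gives the time, the measured TCP pose, the force, the opening and the grip force at its end, in the units of the state.
- status.get_obs(): the state, without advancing time (a new reading comes with each control period).
- vision.read_camera(name): name is "side" or "top"; returns (picture, depth): 480x640x3 uint8, blue, green, red; 480x640 float32, m along the optical axis (not along the pixel's ray), 0 where there is no reading.
- vision.calibration(name): a dict with "vfov" (degrees; the focal length in pixels is half the picture's height over the tangent of half this angle, whatever the lens; pixels are square), "cx", "cy" (the principal point, pixels), "eye" and "attitude" of the camera in the world. Camera axes: x right, y up, looking along -z (the intrinsics and any distortion apply to the point x, -y, -z); pixel columns grow to the right and rows downward; lengths in m; the calibration is good to about 2 mm. A picture is of the moment at which its call begins. calibration takes no time and is no camera call.
- order.sign_off(): hands the job in; it is judged then, once.
The state is a dict: "clock": time; "joint_positions": joint angles; "joint_vel": joint speeds; "joint_torque": joint torques, N m; "tool_pos": TCP position; "eef_rot": TCP orientation; "contact_force": force on the tool from outside, world axes, zero at the start; "ft_torque": the same for the moment, N m; "gripper_width": finger opening in m; "finger_force": force on a finger pad.
Only numpy, scipy, OpenCV 4.12 (cv2) and the standard library are available. Lean on these libraries where they do the work, as an engineer would, in place of code of your own. Each camera call takes 0.05 s, during which the arm holds its last target. There are 200 camera calls.

## Working session

There is one attempt and no reset: what is moved stays moved. The work goes in short steps, Python scripts to look and compute and a tool call to move; the robot and the scene stay as the last step left them, time stands still between calls to the robot, and variables do not carry over. Pictures are saved under pics/ and viewed, at most 10 in all, crops included, and the job is handed in when it is done.

Besides the shell and the picture viewer there is one more tool, called after "Emit:" as name(argument=value, ...) on one line, values as JSON. carry_out: Moves the arm, as the interface text tells. Shifts and turns lie within -1 to 1; 1 stands for 1000 mm of shift or 60 degrees of turn. Its arguments: {"type":"object","properties":{"dp":{"type":"array","items":{"type":"array","items":{"type":"number"}}},"spin":{"type":"array","items":{"type":"number"}},"claw":{"type":"number"},"force":{"type":"number"}},"required":["dp","spin"]}

```bash
mkdir -p pics; python3 - <<'E'
from station import status, vision, order, bot
import cv2,numpy as np
for n in("top","side"):
    p,d=vision.read_camera(n); cv2.imwrite(f"pics/{n}0.png",p); np.save(f"pics/{n}d.npy",d); print(n,vision.calibration(n),(d>0).mean())
print(status.get_obs())
E
```

```text
top {'vfov': 44.587729021084364, 'cx': 312.3874276160838, 'cy': 229.9885820405875, 'eye': array([0.4145178 , 0.00695974, 1.54682492]), 'attitude': array([-0.04086975,  0.02710662,  0.71505159, -0.69734935])} 0.9960286458333333
side {'vfov': 45.25753859072732, 'cx': 325.9466086636896, 'cy': 240.8068151216004, 'eye': array([-0.03874148, -0.87837789,  0.71226881]), 'attitude': array([ 0.47711853, -0.13057055, -0.24732954,  0.83314905])} 0.9961002604166667
{'clock': 0.1, 'joint_positions': array([ 1.14090300e+00,  8.78468269e-02,  1.37208095e+00, -6.27761073e-06,
        1.68360100e+00, -1.03109299e-01]), 'joint_vel': array([ 0.0007914 , -0.00164917, -0.00240286,  0.00029501, -0.00031392,
       -0.0005252 ]), 'joint_torque': array([ 3.20443127e-03, -3.41252553e+01, -3.03301942e+01,  7.20605417e-02,
        3.04056890e-02, -1.10463941e-04]), 'tool_pos': array([0.17635503, 0.52044134, 0.2044512 ]), 'eef_rot': array([ 1.62666242e-01,  9.86680676e-01, -9.34712108e-04, -2.51938481e-04]), 'contact_force': array([-0.32575824, -0.92380769, -0.63754736]), 'ft_torque': array([-0.04970309, -0.02392408, -0.01360709]), 'finger_force': 0.0, 'gripper_width': 0.09385926919304691}
```

View pics/top0.png

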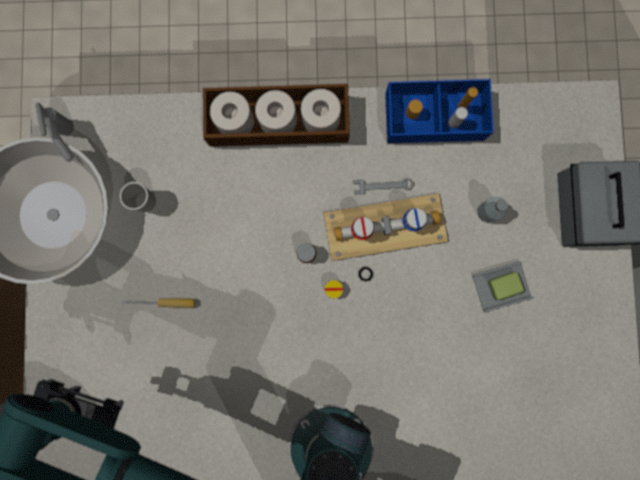

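View pics/side0.png

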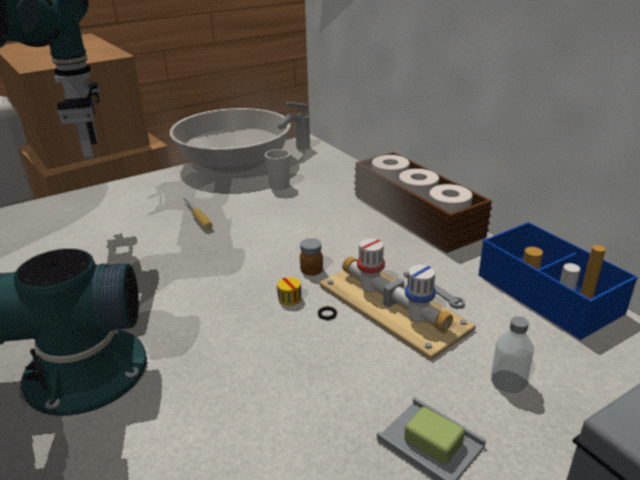

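Candidates (top view pixels): white cap with red stripe (363,228), side (371,250); yellow cap with red stripe (334,289), side (289,291); white cap with blue stripe (415,219). By the description I choose (363,228). Now a close crop and the measurement.

```bash
cat > h.py <<'E'
from station import status, vision, order, bot
import cv2,numpy as np
from scipy.spatial.transform import Rotation as R
def ray(n,u,v):
    c=vision.calibration(n); f=240/np.tan(np.radians(c['vfov']/2))
    return c['eye'],R.from_quat(c['attitude']).apply(np.stack([(u-c['cx'])/f,-(v-c['cy'])/f,-np.ones_like(u)],-1))
def pts(n,u,v,d):
    e,r=ray(n,np.asarray(u,float),np.asarray(v,float)); return e+r*np.asarray(d)[...,None]
def tri(a,b):
    (e1,r1),(e2,r2)=ray('top',*map(np.float64,a)),ray('side',*map(np.float64,b))
    s=np.linalg.lstsq(np.stack([r1,-r2],1),e2-e1,rcond=None)[0]
    p,q=e1+s[0]*r1,e2+s[1]*r2; return (p+q)/2,np.linalg.norm(p-q)
E
python3 - <<'E'
from h import *
a=cv2.imread('pics/top0.png');b=cv2.imread('pics/side0.png')
cv2.imwrite('pics/crop0.png',np.hstack([cv2.resize(a[200:260,330:405],None,fx=5,fy=5,interpolation=2),cv2.resize(b[225:285,335:410],None,fx=5,fy=5,interpolation=2)]))
v,u=np.mgrid[0:480,0:640]
for n,roi in(('top',(205,250,345,440)),('side',(230,320,345,445)),):
    d=np.load(f'pics/{n}d.npy'); P=pts(n,u,v,d)
    y0,y1,x0,x1=roi; m=np.zeros(d.shape,bool); m[y0:y1,x0:x1]=1
    m&=(P[...,2]>.108)&(P[...,2]<.14)
    k,l,s,c=cv2.connectedComponentsWithStats(m.astype(np.uint8))
    for i in range(1,k):
        if s[i,4]>20:
            q=P[l==i]; print(n,c[i],s[i],q.mean(0),np.median(q,0),q.min(0),q.max(0))
    print(np.histogram(P[y0:y1,x0:x1,2],bins=np.arange(-.02,.16,.01)))
E
```

```text
Traceback (most recent call last):
  File "h.py", line 8, in pts
    e,r=ray(n,np.asarray(u,float),np.asarray(v,float)); return e+r*np.asarray(d)[...,None]
        ~~~^^^^^^^^^^^^^^^^^^^^^^^^^^^^^^^^^^^^^^^^^^^
  File "h.py", line 6, in ray
    return c['eye'],R.from_quat(c['attitude']).apply(np.stack([(u-c['cx'])/f,-(v-c['cy'])/f,-np.ones_like(u)],-1))
                    ~~~~~~~~~~~~~~~~~~~~~~~~~~~~~~~~^^^^^^^^^^^^^^^^^^^^^^^^^^^^^^^^^^^^^^^^^^^^^^^^^^^^^^^^^^^^^^
  File "scipy/spatial/transform/_rotation.pyx", line 2580, in scipy.spatial.transform._rotation.Rotation.apply
ValueError: Expected input of shape (3,) or (P, 3), got (480, 640, 3).
```

View pics/crop0.png

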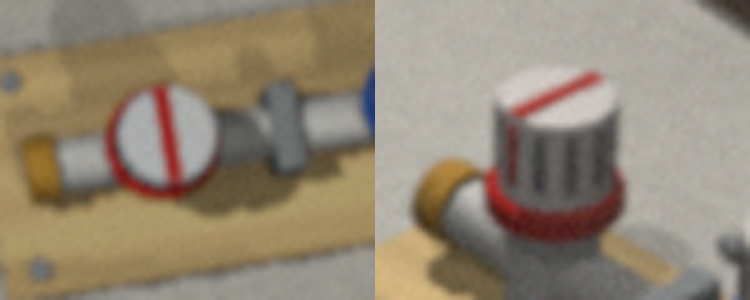

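The crop shows a white cap with a red stripe on a red flange: top face centre at about (363.6,227) in the top view and (371,244.5) in the side view. That is the right one.

```bash
sed -i 's/\.apply(\(np.stack.*\))$/.as_matrix()/' h.py; python3 - <<'E'
s=open('h.py').read().split('\n')
for i,l in enumerate(s):
    if l.strip().startswith('return c['): s[i]="    return c['eye'],np.stack([(u-c['cx'])/f,-(v-c['cy'])/f,-np.ones_like(u)],-1)@R.from_quat(c['attitude']).as_matrix().T"
open('h.py','w').write('\n'.join(s))
E
cat > m.py <<'E'
from h import *
v,u=np.mgrid[0:480,0:640]
for n,roi in(('top',(205,250,345,440)),('side',(230,320,345,445)),):
    d=np.load(f'pics/{n}d.npy'); P=pts(n,u,v,d)
    y0,y1,x0,x1=roi; m=np.zeros(d.shape,bool); m[y0:y1,x0:x1]=1
    print(n,np.histogram(P[y0:y1,x0:x1,2],bins=np.arange(-.02,.16,.01))[0])
    m&=(P[...,2]>.112)&(P[...,2]<.14)
    k,l,s,c=cv2.connectedComponentsWithStats(m.astype(np.uint8))
    for i in range(1,k):
        if s[i,4]>20:
            q=P[l==i]; print(n,c[i],s[i],q.mean(0),q.min(0),q.max(0))
print(tri((363.6,227.2),(371,244.4)))
a=cv2.imread('pics/top0.png').astype(int)
m=np.zeros(d.shape,bool); m[212:243,351:377]=1
b,g,r=a[...,0],a[...,1],a[...,2]
d=np.load('pics/topd.npy');P=pts('top',u,v,d)
m&=(r-g>50)&(P[...,2]>.11)
q=P[m][:,:2]; w=np.linalg.svd(q-q.mean(0))[2][0]; print('stripe',m.sum(),q.mean(0),np.degrees(np.arctan2(w[1],w[0])))
print(status.get_obs()['eef_rot'])
E
python3 m.py
```

```text
top [   1  102  414 2134  125   25  179  365   55  103   82   24   18  312
  314    1    0]
top [416.1086262  217.40255591] [406 208  21  20 313] [ 0.57681574 -0.22122451  0.12009822] [ 0.55323454 -0.24665206  0.11250093] [ 0.60091042 -0.19719321  0.12818961]
top [362.99009901 226.20462046] [353 217  21  20 303] [ 0.55858538 -0.09088987  0.1201126 ] [ 0.53491194 -0.11561827  0.11204897] [ 0.58150389 -0.06639816  0.13224863]
side [   0  916 2573 1722  262  314  524  734   99  283  313  219  237  343
  426    0    0]
side [370.48170732 245.64939024] [358 238  25  17 328] [ 0.5508101  -0.09592696  0.1195254 ] [ 0.52823209 -0.11777215  0.11201307] [ 0.57747846 -0.06680646  0.12430917]
side [420.57286432 273.06030151] [407 264  28  19 398] [ 0.56905167 -0.22577213  0.11965263] [ 0.54727882 -0.2478998   0.11202492] [ 0.59560262 -0.19900261  0.12435572]
(array([ 0.55570577, -0.09205847,  0.11882642]), np.float64(0.0012172541592670961))
stripe 58 [ 0.55571946 -0.08945201] 154.96395071595632
[ 1.62666242e-01  9.86680676e-01 -9.34712108e-04 -2.51938481e-04]
```

Emit:
carry_out(dp=[[0.381,-0.611,0],[0.381,-0.611,0],[0.381,-0.611,0],[0.381,-0.611,0],[0.381,-0.611,0],[0.381,-0.611,0],[0.381,-0.611,0],[0.381,-0.611,0],[0.381,-0.611,0],[0.381,-0.611,0]], spin=[-0.1,-0.2,-0.3,-0.4,-0.5,-0.6,-0.7,-0.8,-0.9,-1.0], claw=1)

```text
clock: 1.1
tool_pos: [0.4415, 0.0947, 0.2052]
eef_rot: [0.636, 0.772, 0.0, -0.0]
contact_force: [0.6, 0.8, -0.4]
gripper_width: 0.0941
finger_force: 0.0
```

Emit:
carry_out(dp=[[0.115,-0.184,0],[0.115,-0.184,0],[0.115,-0.184,0],[0.115,-0.184,0],[0.115,-0.184,0],[0.115,-0.184,0],[0.115,-0.184,0]], spin=[-0.12,-0.25,-0.25,-0.25,-0.25,-0.25,-0.25])

```text
clock: 1.8
tool_pos: [0.5556, -0.0865, 0.205]
eef_rot: [0.73, 0.684, -0.0, -0.001]
contact_force: [-0.0, 0.2, 0.9]
gripper_width: 0.0942
finger_force: 0.0
```

```bash
python3 - <<'E'
from h import *
o=status.get_obs(); print(o['tool_pos'],o['joint_positions'],o['eef_rot'])
p,d=vision.read_camera('side'); q,e=vision.read_camera('top')
cv2.imwrite('pics/c1.png',np.hstack([cv2.resize(p[130:330,280:480],(400,400),interpolation=2),cv2.resize(q[150:300,280:430],(400,400),interpolation=2)]))
E
```

```text
[ 0.55555233 -0.08650684  0.20499924] [-2.55847271e-01  1.15903247e-01  1.34042349e+00  8.61345900e-04
  1.68696156e+00 -1.90979893e-01] [ 7.29630741e-01  6.83840683e-01 -8.97611030e-05 -9.45392942e-04]
```

View pics/c1.png

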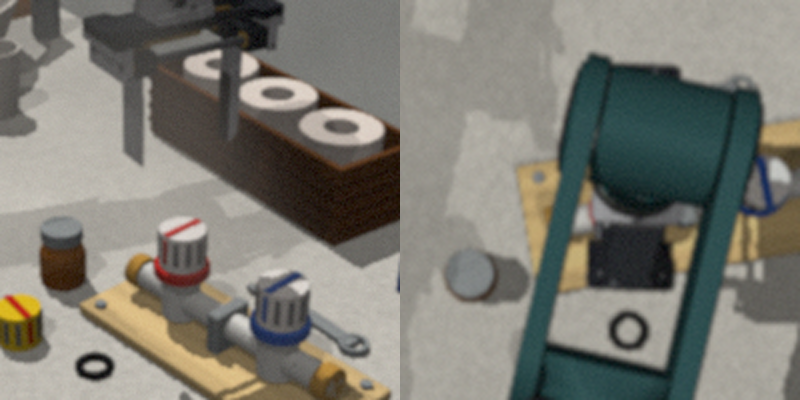

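Both fingers hang over the chosen cap: fingertips at crop (134,165) and (229,140) straddle the cap at (183,230). Nothing else is in the way, so I go down.

Emit:
carry_out(dp=[[0.0015,-0.004,-0.04],[0.0015,-0.004,-0.075],[0.0015,-0.004,-0.095],[0.0015,-0.004,-0.11],[0.0015,-0.004,-0.116],[0.0015,-0.004,-0.116],[0.0015,-0.004,-0.116]], spin=[0,0,0,0,0,0,0])

```text
clock: 2.6
tool_pos: [0.5585, -0.0913, 0.0911]
eef_rot: [0.73, 0.684, 0.001, 0.001]
contact_force: [0.3, 0.3, -0.4]
gripper_width: 0.0937
finger_force: 0.0
```

Emit:
carry_out(dp=[[0,0,0],[0,0,0],[0,0,0],[0,0,0],[0,0,0],[0,0,0],[0,0,0]], spin=[0,0,0,0,0,0,0], claw=-1, force=15)

```text
clock: 3.3
tool_pos: [0.5571, -0.0912, 0.0895]
eef_rot: [0.73, 0.684, -0.0, -0.001]
contact_force: [-2.4, 0.4, 0.8]
gripper_width: 0.0483
finger_force: 15.0
```

```bash
cat > s.py <<'E'
from h import *
o=status.get_obs()
for k in('clock','tool_pos','contact_force','ft_torque','gripper_width','finger_force'): print(k,np.round(o[k],4))
x,y,z,w=o['eef_rot']; print('yaw',np.degrees(2*np.arctan2(y,x)),'j',np.round(o['joint_positions'],3))
E
python3 s.py
```

```text
clock 3.3
tool_pos [ 0.5571 -0.0912  0.0895]
contact_force [-2.4011  0.3895  0.7663]
ft_torque [-0.      0.4577  0.0355]
gripper_width 0.0483
finger_force 14.9996
yaw 86.27481767431146 j [-0.263  0.171  1.51   0.     1.462 -0.198]
```

Emit:
carry_out(dp=[[0,0,0],[0,0,0],[0,0,0],[0,0,0],[0,0,0],[0,0,0]], spin=[0,0,0.05,0.1,0.15,0.2], force=30)

```text
clock: 3.9
tool_pos: [0.5567, -0.0911, 0.0893]
eef_rot: [0.654, 0.756, -0.0, -0.001]
contact_force: [-4.1, 2.3, 2.4]
gripper_width: 0.0474
finger_force: 30.0
```

```bash
python3 s.py
```

```text
clock 3.9
tool_pos [ 0.5567 -0.0911  0.0893]
contact_force [-4.0866  2.3219  2.3587]
ft_torque [ 0.4193  0.8445 -0.8241]
gripper_width 0.0474
finger_force 30.0074
yaw 98.26935100048614 j [-0.263  0.171  1.51   0.     1.463 -0.407]
```

A torque of -0.82 N m at +12° says the cap is stopped and slipping that way. I try clockwise.

Emit:
carry_out(dp=[[0,0,0],[0,0,0],[0,0,0],[0,0,0],[0,0,0],[0,0,0],[0,0,0],[0,0,0]], spin=[-0.05,-0.1,-0.15,-0.2,-0.25,-0.3,-0.35,-0.4])

```text
clock: 4.7
tool_pos: [0.5573, -0.092, 0.0893]
eef_rot: [0.798, 0.603, -0.001, 0.0]
contact_force: [-1.3, -0.5, 0.7]
gripper_width: 0.0475
finger_force: 30.0
```

```bash
python3 s.py
```

```text
clock 4.7
tool_pos [ 0.5573 -0.092   0.0893]
contact_force [-1.2718 -0.4718  0.706 ]
ft_torque [-0.2857  0.4754  0.05  ]
gripper_width 0.0475
finger_force 29.9987
yaw 74.14752755833 j [-2.630e-01  1.710e-01  1.510e+00 -1.000e-03  1.461e+00  1.400e-02]
```

It turns freely clockwise, with hardly any torque. About 65° more, watching the lift force.

Emit:
carry_out(dp=[[0,0,0],[0,0,0],[0,0,0],[0,0,0],[0,0,0],[0,0,0]], spin=[-0.08,-0.16,-0.24,-0.32,-0.4,-0.48])

```text
clock: 5.3
tool_pos: [0.5576, -0.092, 0.0893]
eef_rot: [0.923, 0.385, -0.0, 0.001]
contact_force: [-2.0, -1.4, 1.0]
gripper_width: 0.0471
finger_force: 30.0
```

```bash
python3 s.py
```

```text
clock 5.3
tool_pos [ 0.5576 -0.092   0.0893]
contact_force [-2.0413 -1.4186  0.9618]
ft_torque [-0.1926  0.2918 -0.0164]
gripper_width 0.0471
finger_force 29.9973
yaw 45.26979134455003 j [-2.63e-01  1.71e-01  1.51e+00 -1.00e-03  1.46e+00  5.18e-01]
```

Emit:
carry_out(dp=[[0,0,0],[0,0,0],[0,0,0],[0,0,0],[0,0,0],[0,0,0],[0,0,0],[0,0,0]], spin=[-0.08,-0.16,-0.24,-0.32,-0.4,-0.48,-0.58,-0.58])

```text
clock: 6.1
tool_pos: [0.5578, -0.0916, 0.0893]
eef_rot: [0.996, 0.093, 0.0, 0.0]
contact_force: [-0.6, -0.1, -0.9]
gripper_width: 0.0474
finger_force: 30.0
```

Emit:
carry_out(dp=[[0,0,0.002],[0,0,0.004],[0,0,0.006],[0,0,0.008],[0,0,0.008]], spin=[0,0,0,0,0])

```text
clock: 6.6
tool_pos: [0.5577, -0.0914, 0.0979]
eef_rot: [0.996, 0.093, 0.0, 0.0]
contact_force: [0.1, 0.2, 0.2]
gripper_width: 0.0475
finger_force: 30.0
```

```bash
python3 s.py
```

```text
clock 6.6
tool_pos [ 0.5577 -0.0914  0.0979]
contact_force [0.1188 0.2286 0.2162]
ft_torque [-0.1005  0.2688  0.0083]
gripper_width 0.0475
finger_force 29.9998
yaw 10.695403309603412 j [-0.263  0.166  1.499 -0.     1.477  1.121]
```

Emit:
carry_out(dp=[[0,0,0.01],[0,0,0.025],[0,0,0.04],[0,0,0.055],[0,0,0.07],[0,0,0.085],[0,0,0.1],[0,0,0.1],[0,0,0.1],[0,0,0.1]], spin=[0,0,0,0,0,0,0,0,0,0])

```text
clock: 7.6
tool_pos: [0.5571, -0.0912, 0.1964]
eef_rot: [0.996, 0.093, -0.001, -0.0]
contact_force: [0.4, 0.1, -0.0]
gripper_width: 0.0477
finger_force: 30.0
```

```bash
python3 s.py; python3 - <<'E'
from h import *
p,d=vision.read_camera('side')
cv2.imwrite('pics/c2.png',cv2.resize(p[130:360,250:500],None,fx=2.6,fy=2.6,interpolation=2))
E
```

```text
clock 7.6
tool_pos [ 0.5571 -0.0912  0.1964]
contact_force [ 0.3574  0.085  -0.0219]
ft_torque [-0.0424  0.1149  0.0301]
gripper_width 0.0477
finger_force 29.9996
yaw 10.675579658819988 j [-0.263  0.123  1.349 -0.     1.671  1.122]
```

View pics/c2.png

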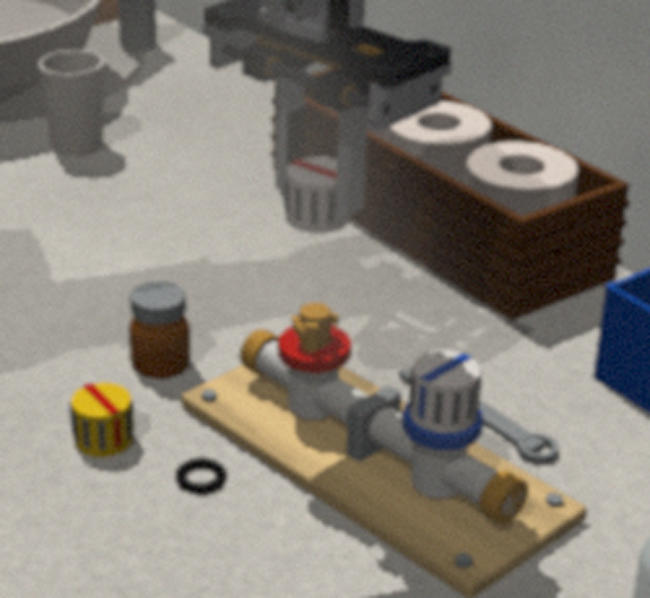

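The red-striped cap is held upright at crop (318,190), well above its bare brass nozzle at (315,325). The blue cap at (445,400) and the bystanders have not moved. I hand it in.

```bash
python3 -c "
from station import order; print(order.sign_off())"
```

```text
the job is handed in; nothing more can be done
None
```

The red cap loosened clockwise (left-hand thread); it came off and was handed in held upright and still about 0.1 m above its nozzle, with the blue cap and everything else in the last side-camera view undisturbed.

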